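# Fit the charged battery pack in the party speaker

### The job

Take the charged battery pack off its charger and lower it gently into the battery bay in the top of the party speaker; it fits only one way round, and if the bay's locking lever hangs over the bay it has to be swung back out of the way first. When the pack is seated flat on the bottom of the bay, swing the lever over it until it is fully shut, and let go. Do not knock over or push about the bottle, mug, bowl and can that stand around.

Things in the scene. Friction and masses are not known exactly. Their poses are not given: they have to be found in the camera images.
- speaker: Fixed party speaker, a black and grey box 190 (x) x 300 (y) x 150 mm high. Origin: centre of its underside, z up. Grille at +x, away from the robot. Along -x a lower finger ledge (x -95 to -48 mm, 120 mm high). Battery bay in the middle of its top. Knobs 14 mm high stand on top at y +108 mm; two hinge cheeks (x 41 to 56, y +-51 to +-60 mm) reach up to 180 mm.
- bay (a point): Centre of the bay's floor, 102 mm above the speaker's underside; axes as the speaker's. The bay is a pocket 48 mm deep: x +-34 mm for y -57 to +27 mm, narrowed by square steps to x +-24 mm for y +27 to +57 mm, so 2 mm clear all round the pack. A seated pack has its origin here and its axes parallel to these.
- bay_nose (a point): Point on the bay's floor 55 mm along the speaker's +y from bay, at the narrow end of the bay; the seated pack's nose point (pack_nose) comes here.
- lever (a joint): Angle of the locking lever: 0 = shut (level over the bay), growing as it is lifted and swung over to the speaker's +x side, at most 2.0 (leaning back beyond upright). The hinge is stiff: it stays where it is left and takes about 3 N at the grip. Beyond about 1.75 it is clear of a pack and gripper coming straight down into the bay.
- lever_grip (a point): Middle of the lever's grip bar, a round black bar 16 mm thick, 112 mm long, parallel to the speaker's y. Two flat arms (10 mm wide, 8 mm thick, at y +-44 mm, 78 mm free between) join it to the hinge; shut, they lie over the pack's shoulders past the rib's ends. At angle a the bar is at the hinge + 118 mm x (-cos a along speaker x, +sin a up). Shut, it is 48 mm above the finger ledge.
- lever_hinge (a point): Middle of the lever's hinge line, fixed in the speaker at x = +48 mm, y = 0, z = 168 mm; the line runs along the speaker's y.
- pack: Battery pack, loose grey block, 0.4 to 0.7 kg: 64 (x) x 110 (y) mm, body 60 mm high, black grip rib on top. Origin: centre of the underside, z up. Seen from above it is wide (x +-32 mm) for y -55 to +25 mm, then a narrower nose (x +-22 mm) for y +25 to +55 mm. Starts upright in the charger, underside 22 mm above the bar top. Seated, its shoulders stand 12 mm above the speaker's top.
- pack_rib (a point): Centre of the pack's grip rib, 74 mm above the pack's underside. The rib is 26 mm thick (x), 60 mm long (y) and stands 28 mm above the body's top (from 60 to 88 mm above the underside).
- pack_nose (a point): Point on the pack's underside 55 mm along its +y, at the end of the narrow nose.
- charger: Fixed charger dock, a black block 108 (x) x 156 (y) x 34 mm high with a recess 12 mm deep, a little larger than the pack, in its top. Origin: centre of the underside. The pack stands in it with the same axes.
- bottle: Bystander: brown glass bottle 62 mm across, 205 mm tall, standing beside the charger. Origin: centre of its underside.
- mug: Bystander: white mug 80 mm across, 95 mm tall, beside the charger, handle at its +y. Origin: centre of its underside.
- bowl: Bystander: wooden snack bowl 124 mm across, 50 mm high, beside the charger on the robot's side. Origin: centre of its underside.
- can: Bystander: drinks can 66 mm across, 115 mm tall, standing on top of the speaker near the end away from the knobs. Origin: centre of its underside.

How it is judged:
On the way, in this order (a step that is already met when the one before it is completed fails the run):
1. the pack is seated on the bottom of the bay, the right way round, with the lever still open (distance between pack and bay below 0.006 m and distance between pack_nose and bay_nose below 0.007 m and angle between pack's own z axis and vertical below 0.06 rad and value of joint lever above 0.5 rad), for 0.2 s.
2. the lever is swung shut over the seated pack (distance between pack and bay below 0.006 m and value of joint lever below 0.07 rad), for 0.2 s.
At the end, for the whole second after the job is handed in: The pack rests in the bay, nose in the narrow end, its origin within 6 mm of the centre of the bay floor, its nose point within 7 mm of its place and its tilt under 0.06 rad; the lever is shut to within 0.07 rad; all is at rest and let go (all of step 2 and distance between pack_nose and bay_nose below 0.007 m and angle between pack's own z axis and vertical below 0.06 rad and linear speed of pack below 0.02 m/s); the robot touches nothing.
It fails at once if bottle pushed more than 30 mm or tipped (distance of bottle from where it was at the start of the episode above 0.03 m or angle between bottle's own z axis and vertical above 0.35 rad).
It fails at once if mug pushed more than 30 mm or tipped (distance of mug from where it was at the start of the episode above 0.03 m or angle between mug's own z axis and vertical above 0.35 rad).
It fails at once if bowl pushed more than 30 mm or tipped (distance of bowl from where it was at the start of the episode above 0.03 m or angle between bowl's own z axis and vertical above 0.35 rad).
It fails at once if can pushed more than 30 mm or tipped (distance of can from where it was at the start of the episode above 0.03 m or angle between can's own z axis and vertical above 0.35 rad).
It fails at once if pack dropped or rammed into the speaker with more than 70 N (contact force between pack and speaker above 70 N).
It also fails if it takes over 69 s, if anything falls off the work surface, if the arm or the gripper's body presses on something with over 40 N, if the wrist force passes 120 N, or if a joint passes its speed limit or range.

### The arm

A 7-joint arm with a two-finger parallel gripper is mounted at the origin on the work surface. World frame = base frame: x ahead of the robot, y to its left, z up, the work surface at z = 0. Lengths are in m, angles in rad, forces in N, time in s.
With the tool pointing down it reaches from about 0.425 to 0.925 m from the base axis. Payload 6.8 kg.
Tool frame: the origin (TCP) lies between the finger pads; the fingertips stand r.tips_ahead ahead of it and the grasp point (between the pads) lies 5 mm behind it (r.tips_ahead is the distance from the TCP to the fingertips, in m); z points along the fingers, y is the line along which they close (so a half turn about z gives the same grasp; the last joint's range is limited). The gripper opens to 85 mm and grips with 20 to 120 N. Pads are 22 mm wide; open, the fingers measure 114 mm over their backs; the gripper's body (76 mm by 85 mm) begins 54 mm behind the grasp point. The pads swing forward as they close: fully open they stand 13 mm farther back than shut.
Start: joints at [1.169, 0.477, 0.022, 1.555, -0.011, 1.109, -0.083], TCP at [0.195, -0.646, 0.245] pointing down, gripper open.
Joint ranges: [-2.96, 2.96], [-0.34, 2.1], [-1.41, 1.46], [0.24, 2.44], [-1.37, 4.51], [0.17, 1.92], [-2.96, 2.96]. Speed limits (rad/s): [2.39, 2.39, 3.14, 3.14, 3.14, 3.14, 3.14].

### API

Orientations are given as a rotation vector (axis times angle).
In Python, from bench import r gives the robot as it stands.
- The arm moves only by the tool move_arm, never from a script. Its argument "rows" is one flat list of numbers, 4 for each row, row after row: the shift along the tool's x, y, z in cm, then the turn about the tool's z in degrees. In form: [tx, ty, tz, twist, tx, ty, tz, twist, ...]. A call has 1 to 10 rows; each row is the pose to reach, as a shift and turn from the pose commanded when the call began, along the tool's axes at that moment; what a row does not reach only later rows make up. A row lasts 1/8 s, in which the tool goes at most 62.5 mm and 10.7 degrees, less where a joint would pass 70% of its speed; a pose out of reach is approached as far as the arm can. A call with a gripper value outside its range is refused whole. "fingers" is the opening, from 0 (shut) to 1 (fully open), set as the call begins (left out, the last holds). The fingers move at their own pace and stop on an object; "newtons" is the grip in N (left out, the last holds). Time passes only in rows, so rows that repeat a pose let the fingers close. It gives the time, the measured TCP pose, the force, the opening and the grip force at its end, in the units of the state.
- r.get_obs(): the state, without advancing time (a new reading comes with each control period).
- r.grab_frame(name): name is "scene" or "top" or "wrist"; returns the picture (420x560x3 uint8, blue, green, red); there is no depth.
- r.camera_params(name): a dict with "fx", "fy", "cx", "cy" (pixels), "world_from_camera" (4x4, takes a point from camera to world coordinates). Camera axes: x right, y down, z forward; pixel columns grow to the right and rows downward; lengths in m; the calibration is good to about 2 mm. A picture is of the moment at which its call begins: read the wrist's pose just before it. camera_params takes no time and is no camera call; for the wrist camera it gives the pose at the moment of the call.
- r.hand_in(): hands the job in; it is judged then, once.
The state is a dict: "clock": time; "joints": joint angles; "qvel": joint speeds; "tau": joint torques, N m; "tcp_pos": TCP position; "orientation": TCP orientation; "contact_force": force on the tool from outside, world axes, zero at the start; "moment": the same for the moment, N m; "grip_width": finger opening in m; "gripper_force": force on a finger pad.
Only numpy, scipy, OpenCV 4.12 (cv2) and the standard library are available. Lean on these libraries where they do the work, as an engineer would, in place of code of your own. Each camera call takes 0.05 s, during which the arm holds its last target. There are 200 camera calls.

## Working session

There is one attempt and no reset: what is moved stays moved. The work goes in short steps, Python scripts to look and compute and a tool call to move; the robot and the scene stay as the last step left them, time stands still between calls to the robot, and variables do not carry over. Pictures are saved under pics/ and viewed, at most 10 in all, crops included, and the job is handed in when it is done.

Besides the shell and the picture viewer there is one more tool, called after "Request:" in YAML: its name, and indented under it one key for each argument. move_arm: Moves the arm, as the interface text tells. Its arguments: {"type":"object","properties":{"rows":{"type":"array"},"fingers":{"type":"number"},"newtons":{"type":"number"}},"required":["rows"]}

```bash
ls; mkdir -p pics; python3 - <<'E'
from bench import r
import cv2,numpy as np
o=r.get_obs(); print(o, r.tips_ahead)
ims=[]
for n in("top","scene"):
    f=r.grab_frame(n); cv2.imwrite(f"pics/{n}0.png",f)
    p=r.camera_params(n); print(n,p)
E
```

```text
pics
{'clock': 0.0, 'joints': array([ 1.16888981,  0.47774795,  0.02232576,  1.55645279, -0.01148179,
        1.10928341, -0.08308579]), 'qvel': array([ 0.00028526, -0.00011201,  0.00111543, -0.00039373,  0.00022899,
       -0.001399  , -0.00044674]), 'tau': array([ 9.05449742e-04, -5.96457767e+01,  1.60835747e+00, -2.81205028e+01,
        1.24339038e-02,  9.33367264e-03,  4.18253933e-06]), 'tcp_pos': array([ 0.19530749, -0.64554116,  0.24435983]), 'orientation': array([-3.10604178e+00, -4.59687974e-01,  6.20167082e-04]), 'contact_force': array([ 0.14988477,  0.14691449, -0.77679574]), 'moment': array([-0.01956953, -0.03086028, -0.00595621]), 'gripper_force': 0.0, 'grip_width': 0.08548309961128202} 0.014
top {'fx': 540.573509388397, 'fy': 540.573509388397, 'cx': 283.66902525885587, 'cy': 218.72549000109476, 'world_from_camera': array([[-0.01883301, -0.99833275,  0.05456224,  0.43463187],
       [-0.99975018,  0.01814656, -0.0130493 ,  0.01679273],
       [ 0.01203742, -0.05479437, -0.9984251 ,  1.58516   ],
       [ 0.        ,  0.        ,  0.        ,  1.        ]])}
scene {'fx': 381.06310488774693, 'fy': 381.06310488774693, 'cx': 279.64612806562246, 'cy': 214.2504636671073, 'world_from_camera': array([[ 0.4074825 ,  0.78395278, -0.46837597,  0.96755355],
       [ 0.91317444, -0.35450478,  0.201094  , -0.21009433],
       [-0.00839333, -0.50965125, -0.86034014,  0.94151367],
       [ 0.        ,  0.        ,  0.        ,  1.        ]])}
```

View pics/top0.png

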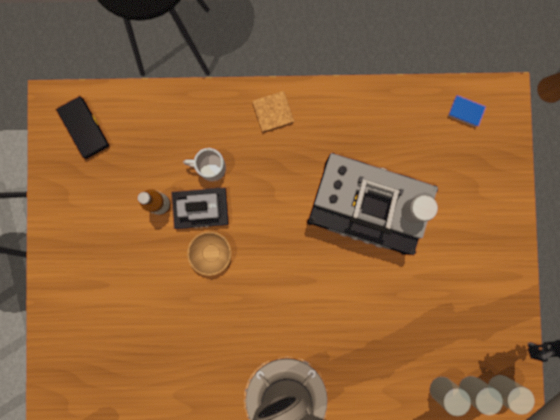

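View pics/scene0.png

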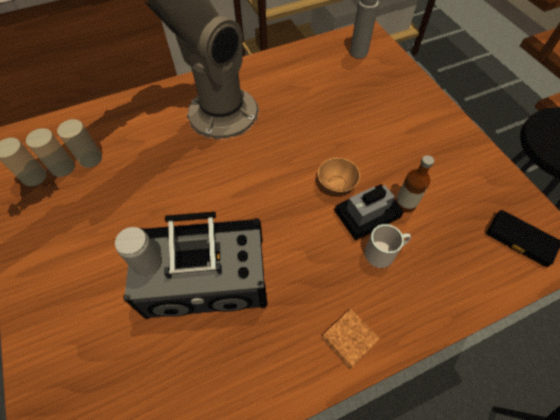

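```bash
python3 - <<'E'
import cv2,numpy as np
t=cv2.imread("pics/top0.png");s=cv2.imread("pics/scene0.png")
R=lambda im,x,y,w,h:cv2.resize(im[y:y+h,x:x+w],(400,300),interpolation=cv2.INTER_CUBIC)
o=np.vstack([np.hstack([R(t,165,180,72,54),R(t,300,145,144,108)]),np.hstack([R(s,320,150,120,90),R(s,115,200,160,120)])])
o=np.clip(o.astype(float)*1.5,0,255).astype(np.uint8)
cv2.imwrite("pics/crop0.png",o)
E
```

```text
(no output)
```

View pics/crop0.png

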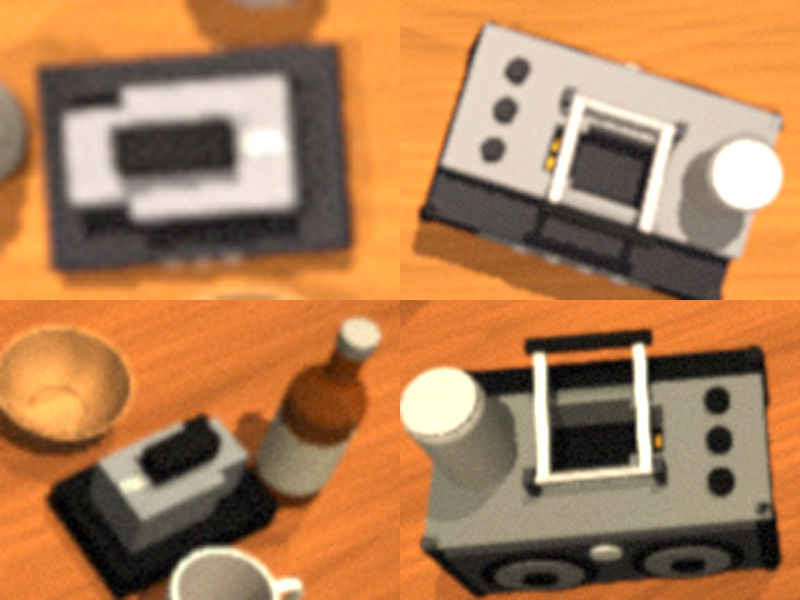

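```bash
cat > h.py <<'E'
from bench import r
import cv2,numpy as np
from scipy.spatial.transform import Rotation as Rn
def ray(p,uv):
    T=p["world_from_camera"]; uv=np.atleast_2d(uv).astype(float)
    d=np.c_[(uv[:,0]-p["cx"])/p["fx"],(uv[:,1]-p["cy"])/p["fy"],np.ones(len(uv))]@T[:3,:3].T
    return T[:3,3],d
def onz(p,uv,z):
    o,d=ray(p,uv); return o+d*((z-o[2])/d[:,2])[:,None]
def proj(p,X):
    T=np.linalg.inv(p["world_from_camera"]); c=np.atleast_2d(X)@T[:3,:3].T+T[:3,3]
    return np.c_[c[:,0]/c[:,2]*p["fx"]+p["cx"],c[:,1]/c[:,2]*p["fy"]+p["cy"]]
def go(xyz,yaw=None):
    """shift in tool axes (cm) and twist (deg) to reach xyz with tool x-axis at world heading yaw (deg)"""
    o=r.get_obs(); R=Rn.from_rotvec(o["orientation"]).as_matrix()
    s=R.T@(np.array(xyz)-o["tcp_pos"])*100; h=np.degrees(np.arctan2(R[1,0],R[0,0]))
    tw=None if yaw is None else (h-yaw+180)%360-180
    print("shift cm",s.round(2),"twist",tw,"heading",round(h,2),"tcp",o["tcp_pos"].round(4),"tilt",R[:,2].round(3))
E
python3 - <<'E'
from h import *
p=r.camera_params("top");s=r.camera_params("scene")
f=lambda c:[(300+(x-400)/2.778-.3,145+y/2.778-.3) for x,y in c]
g=lambda c:[(165+x/5.556-.4,180+y/5.556-.4) for x,y in c]
S=onz(p,f([(488,25),(782,118),(740,260),(440,172)]),.150);print(S.round(3))
P=onz(p,g([(297,75),(300,215),(65,208),(65,110)]),.082);print("pack",P.round(3))
print("rib",onz(p,g([(112,125),(233,122),(235,172),(118,178)]),.110).round(3))
print("can",onz(p,f([(747,174)]),.265))
ps,bs=f([(585,222)]),None
b=[(115+(590-400)/2.5-.3,200+(341-300)/2.5-.3)]
y=S[0]-S[1]; yaw=np.arctan2(y[1],y[0]);print("y axis deg",np.degrees(yaw))
y=y/np.linalg.norm(y);y[2]=0;x=np.array([y[1],-y[0],0]);print(np.linalg.norm(S[0]-S[1]))
c=(S[0]+S[1])/2-.095*x; print("speaker c",c,"x",x)
o,d=ray(s,b);t=((c-o)@y)/(d[0]@y);B=o+d[0]*t;h=c+.048*x;h[2]=.168
print("bar",B,(B-h)@x,B[2]-h[2],np.arctan2(B[2]-h[2],-(B-h)@x))
print("scene rear corners check",proj(s,S[:2]))
E
```

```text
[[ 0.685 -0.133  0.15 ]
 [ 0.59  -0.415  0.15 ]
 [ 0.454 -0.369  0.15 ]
 [ 0.544 -0.084  0.15 ]]
pack [[0.592 0.179 0.082]
 [0.521 0.178 0.082]
 [0.527 0.295 0.082]
 [0.576 0.295 0.082]]
rib [[0.566 0.267 0.11 ]
 [0.566 0.207 0.11 ]
 [0.541 0.207 0.11 ]
 [0.539 0.264 0.11 ]]
can [[ 0.52850219 -0.34718765  0.265     ]]
y axis deg 71.3367400663578
0.2970581317943368
speaker c [ 0.54767914 -0.24339795  0.15      ] x [ 0.94741567 -0.32000554  0.        ]
bar [ 0.48429568 -0.22198912  0.19821041] -0.11490142672380763 0.030210414269113223 0.25710553870494474
scene rear corners check [[262.13692982 285.41087948]
 [123.87836177 298.24434986]]
```

```bash
python3 - <<'E'
from h import *
go([0.50,-0.23,0.46],71.3)
o=r.get_obs();T=r.camera_params("wrist")["world_from_camera"];R=Rn.from_rotvec(o["orientation"]).as_matrix()
print("cam in tool",R.T@(T[:3,3]-o["tcp_pos"]),R.T@T[:3,:3],r.camera_params("wrist")["fx"])
E
```

```text
shift cm [ 41.2  -30.99 -21.51] twist -54.46734859799365 heading 16.83 tcp [ 0.1953 -0.6456  0.2444] tilt [-0.001  0.002 -1.   ]
cam in tool [ 0.07164578 -0.00075784 -0.12865527] [[ 1.64326126e-03 -9.60299589e-01 -2.78965946e-01]
 [ 9.99998598e-01  1.66747648e-03  1.50491410e-04]
 [ 3.20652314e-04 -2.78965803e-01  9.60300983e-01]] 340.7215765927886
```

Request:
move_arm:
  rows: [2, -2, -6, 0, 6, -5, -10, -8, 12, -9, -14, -18, 18, -14, -18, -28, 24, -18, -18, -38, 30, -23, -18, -48, 36, -28, -18, -54.5, 41, -32, -18, -54.5, 42, -33.5, -18, -54.5, 42, -33.5, -18, -54.5]
  fingers: 1

```text
clock: 1.35
tcp_pos: [0.5015, -0.2006, 0.4252]
orientation: [-2.549, -1.835, -0.001]
contact_force: [-0.0, -0.8, -0.4]
grip_width: 0.0855
gripper_force: 0.0
```

```bash
python3 - <<'E'
from h import *
go([0.53,-0.24,0.42],71.3)
p=r.camera_params("wrist");f=r.grab_frame("wrist");cv2.imwrite("pics/w1.png",f)
np.save("w1.npy",p,allow_pickle=True);print(r.get_obs()["joints"].round(2),r.get_obs()["clock"])
E
```

```text
shift cm [-2.84  3.95  0.51] twist 0.21187915082725794 heading 71.51 tcp [ 0.5015 -0.2006  0.4252] tilt [-0.     0.001 -1.   ]
[ 0.63  0.16 -0.43  1.6   0.06  1.4  -0.12] 1.4
```

View pics/w1.png

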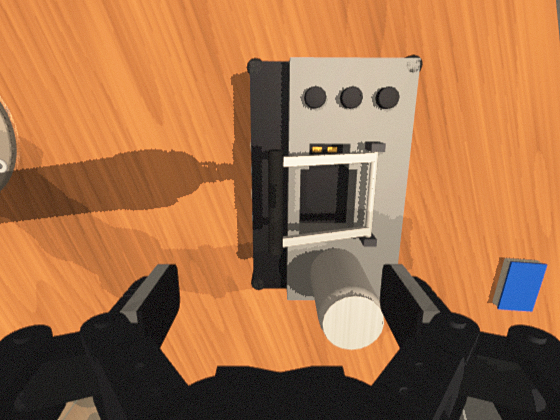

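```bash
python3 - <<'E'
from h import *
p=np.load("w1.npy",allow_pickle=True).item();f=cv2.imread("pics/w1.png")
hsv=cv2.cvtColor(f,cv2.COLOR_BGR2HSV);m=(hsv[...,1]<60)&(hsv[...,2]>90)
def edge(rows,u0,u1,dirn):
    out=[]
    for v in rows:
        u=np.where(m[v,u0:u1])[0]
        if len(u): out.append((u0+(u[0]-.5 if dirn>0 else u[-1]+.5),v))
    return np.array(out)
def fit(q):
    a=onz(p,q,.150)[:,:2];vx,vy,x,y=cv2.fitLine(a.astype(np.float32),cv2.DIST_HUBER,0,.001,.001).ravel();return np.array([x,y]),np.array([vx,vy])*np.sign(vy)
L=fit(edge(range(70,140),270,310,1));R=fit(edge(range(80,200),385,430,-1))
cols=range(300,400);T=np.array([(u,40+np.where(m[40:80,u])[0][0]-.5) for u in cols]);Tp=onz(p,T,.15)[:,:2]
for n,l in(("L",L),("R",R)):print(n,l,np.degrees(np.arctan2(l[1][1],l[1][0])))
d=L[1]+R[1];d/=np.linalg.norm(d);x=np.array([d[1],-d[0]])
print("L,R along x",L[0]@x,R[0]@x,"top y",np.median(Tp@d))
c=((L[0]@x+.048+R[0]@x-.095)/2)*x+(np.median(Tp@d)-.15)*d;print("speaker centre",c,"yaw",np.degrees(np.arctan2(d[1],d[0]))-90)
dark=(hsv[...,2]<30)
B=[(275,203)]
o,dd=ray(p,B);y3=np.r_[d,0];t=((np.r_[c,0]-o)@y3)/(dd[0]@y3);print("along-y deg:",dd)
for a in (0,.15,.25,.35,.5,.7):
    P=np.r_[c,.168]+np.r_[x,0]*(.048-.118*np.cos(a))+[0,0,.118*np.sin(a)]
    print(a,P.round(4),proj(p,P).round(1),proj(r.camera_params("scene"),P).round(1))
E
```

```text
L (array([ 0.5364031 , -0.12859651], dtype=float32), array([0.30862647, 0.9511833 ], dtype=float32)) 72.02352
R (array([ 0.65866995, -0.214115  ], dtype=float32), array([0.3212075 , 0.94700885], dtype=float32)) 71.26403
L,R along x 0.54960746 0.6925847 top y 0.09364351196748291
speaker centre [ 0.54944056 -0.24168617] yaw -18.356224
along-y deg: [[-0.09643002 -0.24674718 -0.96446165]]
0 [ 0.483  -0.2196  0.168 ] [[269.4 194.7]] [[194.2 221.8]]
0.15 [ 0.4843 -0.2201  0.1856] [[270.1 198.5]] [[192.6 218.6]]
0.25 [ 0.4865 -0.2208  0.1972] [[272.  201.2]] [[191.6 216.9]]
0.35 [ 0.4898 -0.2219  0.2085] [[275.1 204. ]] [[190.5 215.7]]
0.5 [ 0.4967 -0.2242  0.2246] [[282.1 208.2]] [[188.9 214.8]]
0.7 [ 0.5093 -0.2284  0.244 ] [[296.3 213.9]] [[186.8 215.5]]
```

```bash
python3 - <<'E'
from h import *
go([0.489,-0.2215,0.200],71.64)
E
```

```text
shift cm [-3.09 -0.62 22.51] twist 0.2719473219633528 heading 71.91 tcp [ 0.5041 -0.1949  0.4252] tilt [ 0.002  0.004 -1.   ]
```

Request:
move_arm:
  rows: [-1, 0, 5, 0, -2, 0, 10, 0, -3, 0, 15, 0, -3, 0, 15, 0, -3, 0, 15, 0]
  fingers: 0.6

```text
clock: 2.02
tcp_pos: [0.492, -0.2322, 0.2771]
orientation: [2.551, 1.831, 0.002]
contact_force: [0.3, 0.0, 0.5]
grip_width: 0.0509
gripper_force: 0.0
```

```bash
python3 - <<'E'
from h import *
go([0.489,-0.2215,0.200],71.64);print(r.get_obs()["qvel"].round(3))
E
```

```text
shift cm [ 0.91 -0.64  7.71] twist -0.2968335790155834 heading 71.34 tcp [ 0.492  -0.2322  0.2771] tilt [ 0.002 -0.    -1.   ]
[-0.004 -0.019 -0.008 -0.023  0.002 -0.003  0.   ]
```

Request:
move_arm:
  rows: [0.9, -0.6, 2, -0.3, 0.9, -0.6, 4, -0.3, 0.9, -0.6, 6, -0.3, 0.9, -0.6, 7.5, -0.3, 0.9, -0.6, 7.7, -0.3, 0.9, -0.6, 7.7, -0.3]

```text
clock: 2.78
tcp_pos: [0.4888, -0.2219, 0.1993]
orientation: [2.546, 1.838, 0.001]
contact_force: [-0.4, -0.2, 1.0]
grip_width: 0.0512
gripper_force: 0.0
```

Request:
move_arm:
  rows: [0, 0, 0, 0, 0, 0, 0, 0, 0, 0, 0, 0, 0, 0, 0, 0]
  fingers: 0
  newtons: 20

```text
clock: 3.28
tcp_pos: [0.4894, -0.2223, 0.1989]
orientation: [2.546, 1.837, 0.003]
contact_force: [5.1, -1.5, -2.1]
grip_width: 0.0149
gripper_force: 22.9
```

```bash
python3 - <<'E'
from h import *
o=r.get_obs();print(o["grip_width"],o["contact_force"])
go([0.489,-0.2215,0.200],71.64)
f=r.grab_frame("scene");cv2.imwrite("pics/s1.png",cv2.resize(f[120:330,80:360],(560,420)))
yaw=np.radians(-18.36);x=np.array([np.cos(yaw),np.sin(yaw)]);c=np.array([.54944,-.24169])
g=o["tcp_pos"]-np.r_[c,0];sx=g[:2]@x;print("TCP sx,sy,z",sx,g[:2]@[-x[1],x[0]],g[2], "angle est",np.arccos((.048-sx)/.118))
E
```

```text
0.014904221502056473 [ 5.07252007 -1.47134022 -2.14748308]
shift cm [ 0.06 -0.07 -0.11] twist -0.019148499517257278 heading 71.62 tcp [ 0.4894 -0.2223  0.1989] tilt [ 0.003 -0.001 -1.   ]
TCP sx,sy,z -0.06305582038972957 -0.0004995131025340542 0.1989166136975315 angle est 0.3447764875938327
```

View pics/s1.png

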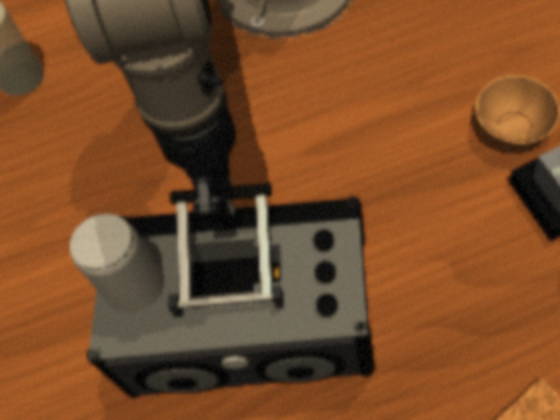

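Request:
move_arm:
  rows: [0, 0.7, -1.6, 0, 0, 1.7, -3.2, 0, 0, 2.9, -4.6, 0, 0, 4.4, -5.8, 0, 0, 6.0, -6.8, 0, 0, 7.8, -7.5, 0, 0, 9.6, -7.9, 0, 0, 11.5, -8.0, 0, 0, 13.4, -7.8, 0, 0, 14.8, -7.4, 0]

```text
clock: 4.58
tcp_pos: [0.6281, -0.2691, 0.2723]
orientation: [-2.547, -1.837, 0.003]
contact_force: [-4.0, -0.7, 1.0]
grip_width: 0.0152
gripper_force: 22.5
```

Request:
move_arm:
  rows: [0, 0.2, 0.1, 0, 0, 0.2, 0.1, 0]

```text
clock: 4.82
tcp_pos: [0.6304, -0.2699, 0.2713]
orientation: [2.547, 1.837, -0.0]
contact_force: [-1.0, -2.4, 1.1]
grip_width: 0.0153
gripper_force: 22.8
```

Request:
move_arm:
  rows: [0, 0, 0, 0, 0, 0, 0, 0]
  fingers: 0.5

```text
clock: 5.08
tcp_pos: [0.6304, -0.2682, 0.2711]
orientation: [-2.546, -1.839, -0.001]
contact_force: [0.8, 0.7, -0.0]
grip_width: 0.0424
gripper_force: 0.0
```

```bash
python3 - <<'E'
from h import *
o=r.get_obs();print(o["grip_width"],o["contact_force"])
go([0.55,0.24,0.45],90)
yaw=np.radians(-18.36);x=np.array([np.cos(yaw),np.sin(yaw)]);c=np.array([.54944,-.24169])
g=o["tcp_pos"]-np.r_[c,0];sx=g[:2]@x;print("TCP sx,sy,z",sx,g[:2]@[-x[1],x[0]],g[2], "angle est",np.arccos((.048-sx)/.118))
E
```

```text
0.04239605584270234 [ 0.76756989  0.67589567 -0.0076715 ]
shift cm [ 45.73 -23.6  -17.85] twist -18.312372360978713 heading 71.69 tcp [ 0.6304 -0.2682  0.2711] tilt [-0.     0.001 -1.   ]
TCP sx,sy,z 0.08513917646685656 0.00036286344079682065 0.27109764716907586 angle est 1.8909777656421511
```

Request:
move_arm:
  rows: [0, 0, -4, 0, 1, -1.5, -9, 0, 2, -4.5, -13, 0, 2, -8.5, -15, 0, 2, -8.5, -15, 0, 2, -8.5, -15, 0, 2, -8.5, -15, 0]

```text
clock: 5.95
tcp_pos: [0.5563, -0.2234, 0.42]
orientation: [-2.546, -1.837, 0.001]
contact_force: [0.7, -0.8, -0.1]
grip_width: 0.0427
gripper_force: 0.0
```

```bash
python3 - <<'E'
from h import *
go([0.55,0.24,0.42],90);print(abs(r.get_obs()["qvel"]).max())
p=r.camera_params("wrist");f=r.grab_frame("wrist");cv2.imwrite("pics/w2.png",f);np.save("w2.npy",p,allow_pickle=True)
c=np.r_[.54944,-.24169,.150];u=proj(p,c)[0];print(u)
u0,v0=int(u[0])-100,int(u[1])-75
cv2.imwrite("pics/w2c.png",cv2.resize(f[v0:v0+150,u0:u0+200],(800,600),interpolation=cv2.INTER_CUBIC));print(u0,v0)
E
```

```text
shift cm [ 4.379e+01 -1.520e+01  4.000e-02] twist -18.366416397084464 heading 71.63 tcp [ 0.5563 -0.2234  0.42  ] tilt [-0.002  0.001 -1.   ]
0.006313851507004671
[279.06507777 188.49296609]
179 113
```

View pics/w2c.png

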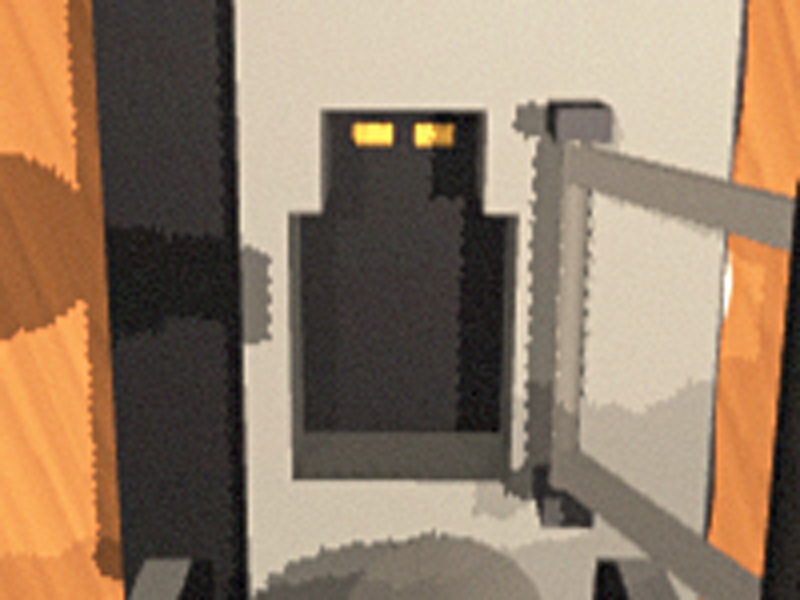

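```bash
cat > bay.py <<'E'
from h import *
def rigid(A,B):
    a=A.mean(0);b=B.mean(0);H=(A-a).T@(B-b);t=np.arctan2(H[0,1]-H[1,0],H[0,0]+H[1,1])
    R=np.array([[np.cos(t),-np.sin(t)],[np.sin(t),np.cos(t)]]);c=b-R@a
    return c,np.degrees(t),(B-(A@R.T+c))
E
python3 - <<'E'
from bay import *
p=np.load("w2.npy",allow_pickle=True).item()
C=np.array([(294,480),(511,479),(289,212),(519,213),(322,110),(487,110),(322,212),(486,213)])
A=np.array([(-34,-57),(34,-57),(-34,27),(34,27),(-24,57),(24,57),(-24,27),(24,27)])/1000
uv=np.array([179,113])+(C+.5)/4-.5
B=onz(p,uv,.150)[:,:2]
c,t,res=rigid(A,B);print(c,t);print((res*1000).round(1))
E
```

```text
[ 0.55008502 -0.2414376 ] -18.487053245054845
[[ 0.2  0.1]
 [-0.1  0.9]
 [ 0.2 -0.1]
 [-0.2 -0. ]
 [ 0.1 -0.5]
 [-0.3 -0.2]
 [-0.1  0. ]
 [ 0.1 -0.1]]
```

Request:
move_arm:
  rows: [4, -1.5, 0, -2, 9, -3, 0, -5, 14, -5, 0, -8, 19, -7, 0, -11, 24, -9, 0, -14, 29, -10.5, 0, -17, 34, -12, 0, -18.4, 38, -13.5, 0, -18.4, 42, -15, 0, -18.4, 43.8, -15.2, 0, -18.4]

```text
clock: 7.25
tcp_pos: [0.5491, 0.2434, 0.4205]
orientation: [-2.215, -2.225, 0.001]
contact_force: [-0.3, 0.5, -0.6]
grip_width: 0.0429
gripper_force: 0.0
```

Request:
move_arm:
  rows: [0, 0, 0, 0, 0, 0, 0, 0, 0, 0, 0, 0]

```text
clock: 7.62
tcp_pos: [0.5504, 0.2385, 0.4213]
orientation: [2.223, 2.219, -0.001]
contact_force: [-0.3, -1.2, -0.3]
grip_width: 0.0426
gripper_force: 0.0
```

```bash
python3 - <<'E'
from h import *
go([0.55,0.24,0.42],90);print(abs(r.get_obs()["qvel"]).max(),r.get_obs()["joints"].round(2))
p=r.camera_params("wrist");f=r.grab_frame("wrist");cv2.imwrite("pics/w3.png",f);np.save("w3.npy",p,allow_pickle=True)
c=np.r_[.554,.237,.082];u=proj(p,c)[0];print(u)
u0,v0=int(u[0])-100,int(u[1])-75
g=cv2.convertScaleAbs(f[v0:v0+150,u0:u0+200],alpha=1.2)
cv2.imwrite("pics/w3c.png",cv2.resize(g,(800,600),interpolation=cv2.INTER_CUBIC));print(u0,v0)
E
```

```text
shift cm [ 0.15 -0.04  0.13] twist -0.12085925712071344 heading 89.88 tcp [0.5504 0.2385 0.4213] tilt [ 0.    -0.001 -1.   ]
0.008234306034934205 [ 0.01  0.31 -0.69  1.46  0.2   1.44 -0.68]
[281.5664252  164.10717353]
181 89
```

View pics/w3c.png

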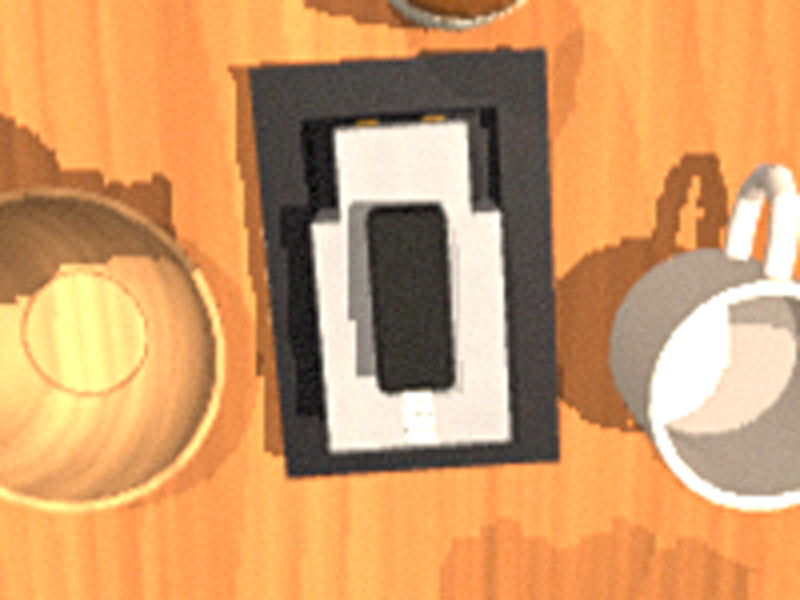

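```bash
python3 - <<'E'
from bay import *
p=np.load("w3.npy",allow_pickle=True).item()
C=np.array([(334,127),(467,122),(339,221),(312,223),(472,212),(500,210),(330,452),(511,441)])
A=np.array([(-22,55),(22,55),(-22,25),(-32,25),(22,25),(32,25),(-32,-55),(32,-55)])/1000
uv=np.array([181,89])+(C+.5)/4-.5
B=onz(p,uv,.082)[:,:2]
c,t,res=rigid(A,B);print(c,t);print((res*1000).round(1))
q=np.array([(367,209),(443,204),(378,394),(453,389)]);rb=onz(p,np.array([181,89])+(q+.5)/4-.5,.110)[:,:2];print("rib",rb.mean(0))
go([*c,.096-.005],90+t)
E
```

```text
[0.55629739 0.24096651] 3.640316144812615
[[-0.1  1. ]
 [ 0.2 -0.2]
 [-0.7  0. ]
 [ 0.1  0. ]
 [ 0.4  0.2]
 [-0.1  0.3]
 [-0.  -0.6]
 [ 0.4 -0.7]]
rib [0.55595314 0.24176997]
shift cm [ 0.24  0.59 33.04] twist -3.7434663678715765 heading 89.9 tcp [0.5503 0.2387 0.4214] tilt [ 0.    -0.001 -1.   ]
```

Request:
move_arm:
  rows: [0.25, 0.6, 4, -3.7, 0.25, 0.6, 9, -3.7, 0.25, 0.6, 14, -3.7, 0.25, 0.6, 19, -3.7, 0.25, 0.6, 23, -3.7, 0.25, 0.6, 23, -3.7, 0.25, 0.6, 23, -3.7]
  fingers: 0.7

```text
clock: 8.55
tcp_pos: [0.5569, 0.2431, 0.1932]
orientation: [2.148, 2.291, 0.004]
contact_force: [0.9, -0.3, -0.1]
grip_width: 0.0599
gripper_force: 0.0
```

```bash
python3 - <<'E'
from h import *
go([.5562,.2412,.098],93.64)
E
```

```text
shift cm [-0.19 -0.1   9.52] twist 0.05558315494369026 heading 93.7 tcp [0.5569 0.2431 0.1932] tilt [ 0.002  0.001 -1.   ]
```

Request:
move_arm:
  rows: [-0.15, -0.1, 3, 0, -0.15, -0.1, 6, 0, -0.15, -0.1, 8.5, 0, -0.15, -0.1, 9.5, 0, -0.15, -0.1, 9.5, 0, -0.15, -0.1, 9.5, 0]

```text
clock: 9.3
tcp_pos: [0.5559, 0.2418, 0.0979]
orientation: [2.147, 2.292, 0.004]
contact_force: [0.3, -0.5, 0.1]
grip_width: 0.0596
gripper_force: 0.0
```

Request:
move_arm:
  rows: [0, 0, 0, 0, 0, 0, 0, 0, 0, 0, 0, 0, 0, 0, 0, 0, 0, 0, 0, 0]
  fingers: 0
  newtons: 70

```text
clock: 9.93
tcp_pos: [0.5556, 0.2414, 0.0971]
orientation: [2.148, 2.292, 0.002]
contact_force: [0.3, -0.3, 4.8]
grip_width: 0.0245
gripper_force: 70.0
```

```bash
python3 - <<'E'
from h import *
go([.5562,.2412,.098],93.64);o=r.get_obs();print(o["contact_force"],o["gripper_force"],o["moment"])
E
```

```text
shift cm [-0.03  0.06 -0.09] twist 0.08077822011901503 heading 93.72 tcp [0.5556 0.2414 0.0971] tilt [ 0.001  0.    -1.   ]
[ 0.30429141 -0.31776427  4.84105346] 69.98130083084106 [-0.16143507  0.15851464 -0.01127801]
```

Request:
move_arm:
  rows: [0, 0, -1, 0, 0, 0, -3, 0, 0, 0, -7, 0, 0, 0, -12, 0, 0, 0, -17, 0, 0, 0, -22, 0, 0, 0, -26, 0, 0, 0, -26, 0, 0, 0, -26, 0]

```text
clock: 11.05
tcp_pos: [0.5541, 0.2407, 0.3551]
orientation: [-2.147, -2.293, 0.003]
contact_force: [-0.2, -0.0, -6.1]
grip_width: 0.0248
gripper_force: 69.8
```

```bash
python3 - <<'E'
from h import *
go([.5496,-.2408,.36],71.5);o=r.get_obs();print(o["contact_force"],o["gripper_force"],o["moment"],o["grip_width"])
E
```

```text
shift cm [-48.02  -3.59  -0.43] twist 22.248977333951956 heading 93.75 tcp [0.5541 0.2407 0.3551] tilt [-0.002 -0.001 -1.   ]
[-1.91913628e-01 -3.15978348e-03 -6.13970123e+00] 69.75331664085388 [-0.00107406  0.05144397  0.02411329] 0.02480117708089072
```

Request:
move_arm:
  rows: [-4, -0.3, 0, 2, -9, -0.7, 0, 5, -14, -1.1, 0, 8, -19, -1.5, 0, 11, -24, -1.9, 0, 14, -29, -2.3, 0, 17, -34, -2.7, 0, 20, -39, -3.1, 0, 22.2, -44, -3.4, 0, 22.2, -48, -3.6, 0, 22.2]

```text
clock: 12.3
tcp_pos: [0.5486, -0.2423, 0.3536]
orientation: [-2.548, -1.832, 0.005]
contact_force: [-0.1, 0.6, -4.2]
grip_width: 0.0247
gripper_force: 69.8
```

Request:
move_arm:
  rows: [0, 0, 0, 0, 0, 0, 0, 0, 0, 0, 0, 0, 0, 0, 0, 0]

```text
clock: 12.8
tcp_pos: [0.5503, -0.2389, 0.3562]
orientation: [-2.547, -1.838, 0.0]
contact_force: [0.2, -0.1, -4.0]
grip_width: 0.0252
gripper_force: 69.8
```

```bash
python3 - <<'E'
from h import *
go([.5496,-.2408,.24],71.5)
E
```

```text
shift cm [-2.000e-01 -1.000e-02  1.162e+01] twist 0.13830947611890565 heading 71.64 tcp [ 0.5503 -0.2389  0.3562] tilt [-0.  0. -1.]
```

Request:
move_arm:
  rows: [-0.2, 0, 3, 0.1, -0.2, 0, 6, 0.1, -0.2, 0, 9, 0.1, -0.2, 0, 11, 0.1, -0.2, 0, 11.6, 0.1, -0.2, 0, 11.6, 0.1, -0.2, 0, 11.6, 0.1]

```text
clock: 13.68
tcp_pos: [0.5503, -0.2421, 0.2415]
orientation: [2.549, 1.833, 0.002]
contact_force: [0.8, -0.4, -4.4]
grip_width: 0.0251
gripper_force: 69.7
```

```bash
python3 - <<'E'
from h import *
go([.5496,-.2408,.178],71.5);go([.5496,-.2408,.178],71.5)
p=r.camera_params("wrist");f=r.grab_frame("wrist");np.save("w4.npy",p,allow_pickle=True);cv2.imwrite("pics/w4.png",f)
c=np.r_[.5496,-.2408,.15];u=proj(p,c)[0];print(u);u0,v0=int(u[0])-140,max(0,int(u[1])-150);print(u0,v0)
cv2.imwrite("pics/w4c.png",cv2.resize(cv2.convertScaleAbs(f[v0:v0+210,u0:u0+280],alpha=1.3),(800,600),interpolation=cv2.INTER_CUBIC))
E
```

```text
shift cm [ 0.1  -0.12  6.35] twist -0.057794498399459826 heading 71.44 tcp [ 0.5503 -0.2421  0.2415] tilt [ 0.002 -0.001 -1.   ]
shift cm [ 0.1  -0.12  6.35] twist -0.057794498399459826 heading 71.44 tcp [ 0.5503 -0.2421  0.2415] tilt [ 0.002 -0.001 -1.   ]
[277.13782281 217.83081216]
137 67
```

View pics/w4c.png

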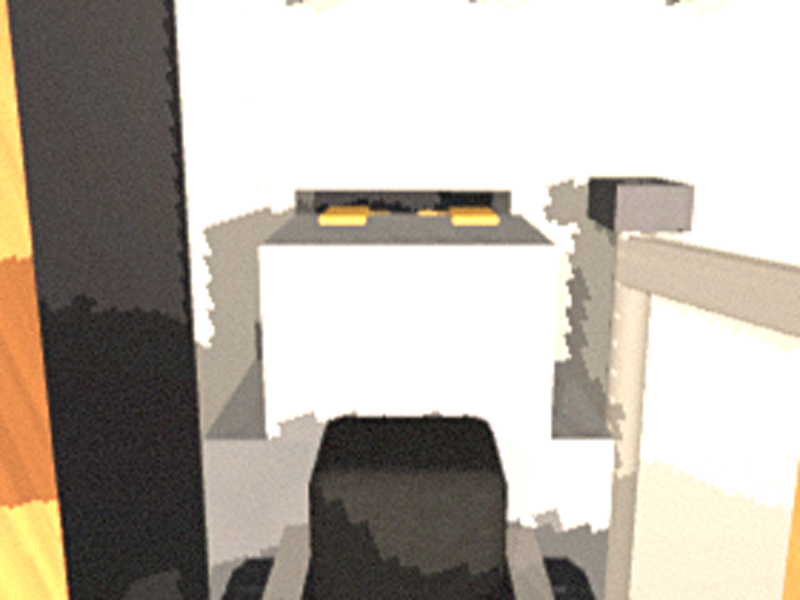

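```bash
python3 - <<'E'
from h import *
p=np.load("w4.npy",allow_pickle=True).item();s=280/800
q=lambda u,v:[(137+(u+.5)*s-.5,67+(v+.5)*s-.5)]
x=np.array([.9484,-.3171]);y=np.array([.3171,.9484])
zt=.2415-.076+.06
for zz in(zt-.001,zt,zt+.001):
    a,b=[onz(p,q(*k),.15)[0,:2] for k in((296,190),(511,190))];c,d=[onz(p,q(*k),zz)[0,:2] for k in((260,244),(552,244))]
    print("bay w",np.linalg.norm(a-b),"pack w",np.linalg.norm(c-d),"pack-bay mm x",1000*((c+d)/2-(a+b)/2)@x,"y(want -2)",1000*((c+d)/2-(a+b)/2)@y)
go([.5496,-.2408,.178],71.5)
E
```

```text
bay w 0.047605074081564606 pack w 0.043434584749095506 pack-bay mm x 0.5615588453561666 y(want -2) -2.875254022985917
bay w 0.047605074081564606 pack w 0.04313640942651343 pack-bay mm x 0.5616411359942367 y(want -2) -2.7543050950793666
bay w 0.047605074081564606 pack w 0.04283823410393126 pack-bay mm x 0.5617234266323069 y(want -2) -2.6333561671728156
shift cm [ 0.1  -0.12  6.35] twist -0.06230151418330365 heading 71.44 tcp [ 0.5503 -0.2421  0.2415] tilt [ 0.002 -0.001 -1.   ]
```

Request:
move_arm:
  rows: [0.09, -0.08, 0.4, 0, 0.09, -0.08, 0.9, 0, 0.09, -0.08, 1.4, 0, 0.09, -0.08, 1.7, 0, 0.09, -0.08, 2.0, 0, 0.09, -0.08, 2.3, 0, 0.09, -0.08, 2.3, 0]

```text
clock: 14.6
tcp_pos: [0.549, -0.2408, 0.217]
orientation: [-2.55, -1.834, 0.0]
contact_force: [-0.9, -0.3, -5.7]
grip_width: 0.0251
gripper_force: 69.9
```

```bash
python3 - <<'E'
from h import *
go([.5496,-.2408,.178],71.5);o=r.get_obs();print(o["contact_force"],o["moment"],o["grip_width"])
E
```

```text
shift cm [0.02 0.06 3.9 ] twist -0.07110119204364196 heading 71.43 tcp [ 0.549  -0.2408  0.217 ] tilt [-0.  0. -1.]
[-0.8880116  -0.26788352 -5.66281006] [ 0.03932427  0.03447943 -0.05596597] 0.02509045931651733
```

Request:
move_arm:
  rows: [0, 0, 0.5, 0, 0, 0, 1.0, 0, 0, 0, 1.5, 0, 0, 0, 2.0, 0, 0, 0, 2.5, 0, 0, 0, 3.0, 0, 0, 0, 3.4, 0, 0, 0, 3.4, 0]

```text
clock: 15.6
tcp_pos: [0.5489, -0.2408, 0.1829]
orientation: [-2.55, -1.834, 0.001]
contact_force: [-0.5, -0.0, -4.4]
grip_width: 0.0248
gripper_force: 69.9
```

```bash
python3 - <<'E'
from h import *
go([.5496,-.2408,.178],71.5);o=r.get_obs();print(o["contact_force"],o["moment"],o["grip_width"])
E
```

```text
shift cm [0.02 0.06 0.49] twist -0.0603064720945099 heading 71.44 tcp [ 0.5489 -0.2408  0.1829] tilt [-0.001  0.    -1.   ]
[-0.47936233 -0.0178253  -4.40768618] [ 0.01707835 -0.05080323 -0.02088977] 0.024845417177283724
```

Request:
move_arm:
  rows: [0, 0, 0.2, 0, 0, 0, 0.35, 0, 0, 0, 0.5, 0, 0, 0, 0.58, 0, 0, 0, 0.58, 0, 0, 0, 0.58, 0]

```text
clock: 16.35
tcp_pos: [0.5492, -0.2409, 0.1776]
orientation: [2.551, 1.834, 0.0]
contact_force: [0.3, 0.6, -4.1]
grip_width: 0.0246
gripper_force: 69.9
```

Request:
move_arm:
  rows: [0, 0, 0.08, 0, 0, 0, 0.16, 0, 0, 0, 0.16, 0, 0, 0, 0.16, 0]

```text
clock: 16.85
tcp_pos: [0.5494, -0.241, 0.1771]
orientation: [2.55, 1.833, 0.0]
contact_force: [-2.8, 1.3, 5.3]
grip_width: 0.0249
gripper_force: 71.2
```

Request:
move_arm:
  rows: [0, 0, 0, 0, 0, 0, 0, 0, 0, 0, 0, 0]
  fingers: 0.55

```text
clock: 17.23
tcp_pos: [0.5493, -0.2409, 0.176]
orientation: [2.551, 1.834, 0.0]
contact_force: [0.4, 0.3, 0.1]
grip_width: 0.0468
gripper_force: 0.0
```

Request:
move_arm:
  rows: [0, 0, -2, 0, 0, 0, -6, 0, 0, 0, -10, 0, 0, 0, -14, 0, 0, 0, -18, 0, 2, 0, -22, 0, 2, 0, -23, 0, 2, 0, -23, 0, 2, 0, -23, 0]

```text
clock: 18.35
tcp_pos: [0.5546, -0.2226, 0.404]
orientation: [-2.55, -1.831, 0.003]
contact_force: [0.6, -0.5, 0.0]
grip_width: 0.047
gripper_force: 0.0
```

```bash
python3 - <<'E'
from h import *
p=r.camera_params("wrist");f=r.grab_frame("wrist");np.save("w5.npy",p,allow_pickle=True);cv2.imwrite("pics/w5.png",f)
u=proj(p,np.r_[.5501,-.2414,.15])[0];u0,v0=int(u[0])-100,int(u[1])-75
print(u0,v0);cv2.imwrite("pics/w5c.png",cv2.resize(f[v0:v0+150,u0:u0+200],(800,600),interpolation=cv2.INTER_CUBIC))
x=np.array([.9484,-.3171])
for a in(1.85,1.89):
    P=np.r_[.5501,-.2414,.168]+np.r_[x*(.048-.118*np.cos(a)),.118*np.sin(a)];print(P,proj(p,P));go(P-[0,0,.005],71.5)
E
```

```text
181 116
[ 0.62646484 -0.26693278  0.28143047] [[384.72389224 230.19740678]]
shift cm [-1.9   8.26 12.73] twist -0.1272411336420305 heading 71.37 tcp [ 0.5546 -0.2226  0.404 ] tilt [-0.003  0.001 -1.   ]
[ 0.63074212 -0.2683629   0.2800393 ] [[389.95070454 229.59345055]]
shift cm [-1.9   8.71 12.87] twist -0.1272411336420305 heading 71.37 tcp [ 0.5546 -0.2226  0.404 ] tilt [-0.003  0.001 -1.   ]
```

View pics/w5c.png

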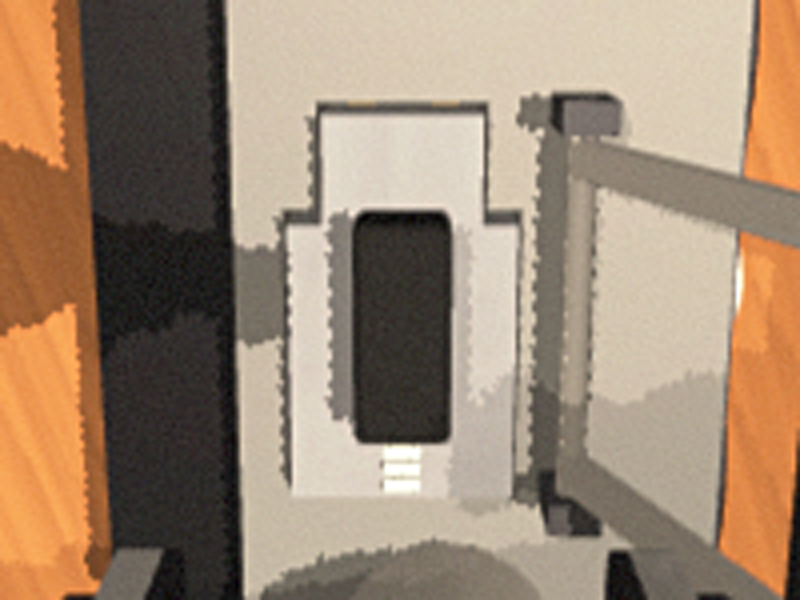

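Request:
move_arm:
  rows: [-1.0, 4, 0, 0, -1.9, 7.5, 1, 0, -1.9, 8.7, 3, 0, -1.9, 8.7, 7, 0, -1.9, 8.7, 10, 0, -1.9, 8.7, 12.3, 0, -1.9, 8.7, 12.3, 0, -1.9, 8.7, 12.3, 0]

```text
clock: 19.4
tcp_pos: [0.632, -0.2675, 0.2834]
orientation: [2.55, 1.834, 0.001]
contact_force: [-0.1, -0.7, -0.6]
grip_width: 0.0473
gripper_force: 0.0
```

```bash
python3 - <<'E'
from h import *
go([.6306,-.2683,.280],71.5);print(r.get_obs()["contact_force"])
E
```

```text
shift cm [-0.12 -0.1   0.34] twist -0.05869731536856193 heading 71.44 tcp [ 0.632  -0.2675  0.2834] tilt [ 0.  0. -1.]
[-0.12028661 -0.72121925 -0.5568988 ]
```

Request:
move_arm:
  rows: [-0.1, -0.1, 0.3, 0, -0.1, -0.1, 0.3, 0]

```text
clock: 19.65
tcp_pos: [0.6307, -0.2685, 0.2805]
orientation: [2.55, 1.833, 0.0]
contact_force: [0.2, 0.1, 0.2]
grip_width: 0.0473
gripper_force: 0.0
```

Request:
move_arm:
  rows: [0, 0, 0, 0, 0, 0, 0, 0, 0, 0, 0, 0, 0, 0, 0, 0]
  fingers: 0
  newtons: 30

```text
clock: 20.15
tcp_pos: [0.6309, -0.2683, 0.2803]
orientation: [2.55, 1.834, 0.001]
contact_force: [0.2, 0.2, 2.9]
grip_width: 0.0147
gripper_force: 29.3
```

```bash
python3 - <<'E'
from h import *
go([.6306,-.2683,.280],71.5);o=r.get_obs();print(o["contact_force"])
x=np.array([.9484,-.3171]);sx=(o["tcp_pos"][:2]-[.5498,-.2413])@x;a0=np.arccos((.048-sx)/.118);print(sx,a0)
for a in np.linspace(a0,0.0,16)[1:]:print(round(a,2),(11.8*(np.cos(a0)-np.cos(a))).round(2),(11.8*(np.sin(a0)-np.sin(a))).round(2))
E
```

```text
shift cm [-0.01 -0.03  0.03] twist -0.06965098037136386 heading 71.43 tcp [ 0.6309 -0.2683  0.2803] tilt [ 0.001 -0.    -1.   ]
[0.23864252 0.20195672 2.92182221]
0.08545829184563776 1.8938282837147216
1.77 -1.44 -0.38
1.64 -2.91 -0.58
1.52 -4.4 -0.59
1.39 -5.88 -0.42
1.26 -7.33 -0.05
1.14 -8.71 0.49
1.01 -10.02 1.2
0.88 -11.23 2.07
0.76 -12.32 3.08
0.63 -13.27 4.23
0.51 -14.07 5.48
0.38 -14.71 6.83
0.25 -15.17 8.24
0.13 -15.45 9.7
0.0 -15.55 11.19
```

Request:
move_arm:
  rows: [0, -1.44, -0.38, 0, 0, -2.9, -0.58, 0, 0, -4.4, -0.6, 0, 0, -5.9, -0.42, 0, 0, -7.3, -0.05, 0, 0, -8.7, 0.5, 0, 0, -10.0, 1.2, 0, 0, -11.2, 2.1, 0, 0, -12.3, 3.1, 0, 0, -13.3, 4.2, 0]

```text
clock: 21.4
tcp_pos: [0.5051, -0.2257, 0.238]
orientation: [2.549, 1.833, 0.003]
contact_force: [4.8, 0.3, -0.1]
grip_width: 0.0145
gripper_force: 31.4
```

```bash
python3 - <<'E'
from h import *
o=r.get_obs();x=np.array([.9484,-.3171]);a=0
for a in(.5,.38,.25,.12,0):
    P=np.r_[np.array([.5498,-.2413])+x*(.048-.118*np.cos(a)),.168+.118*np.sin(a)];go(P,71.5)
print(o["contact_force"],o["grip_width"])
E
```

```text
shift cm [-0.07 -0.82  1.34] twist -0.05041079412237082 heading 71.45 tcp [ 0.5051 -0.2257  0.238 ] tilt [ 0.003 -0.    -1.   ]
shift cm [-0.07 -1.43  2.62] twist -0.05041079412237082 heading 71.45 tcp [ 0.5051 -0.2257  0.238 ] tilt [ 0.003 -0.    -1.   ]
shift cm [-0.07 -1.91  4.07] twist -0.05041079412237082 heading 71.45 tcp [ 0.5051 -0.2257  0.238 ] tilt [ 0.003 -0.    -1.   ]
shift cm [-0.07 -2.2   5.58] twist -0.05041079412237082 heading 71.45 tcp [ 0.5051 -0.2257  0.238 ] tilt [ 0.003 -0.    -1.   ]
shift cm [-0.07 -2.28  6.99] twist -0.05041079412237082 heading 71.45 tcp [ 0.5051 -0.2257  0.238 ] tilt [ 0.003 -0.    -1.   ]
[ 4.80724619  0.27984213 -0.08786478] 0.01454960847448956
```

Request:
move_arm:
  rows: [0, -0.8, 1.3, 0, 0, -1.4, 2.6, 0, 0, -1.9, 4.0, 0, 0, -2.1, 5.0, 0, 0, -2.2, 5.8, 0, 0, -2.25, 6.5, 0, 0, -2.25, 6.7, 0, 0, -2.25, 6.7, 0]

```text
clock: 22.4
tcp_pos: [0.4832, -0.2185, 0.1705]
orientation: [-2.55, -1.834, -0.0]
contact_force: [5.3, 1.6, -0.2]
grip_width: 0.0147
gripper_force: 31.6
```

```bash
python3 - <<'E'
from h import *
o=r.get_obs();print(o["contact_force"],o["grip_width"])
go(np.r_[np.array([.5498,-.2413])+np.array([.9484,-.3171])*-.07,.168],71.5)
E
```

```text
[ 5.3457363   1.59444813 -0.24843608] 0.01465081537659536
shift cm [-0.05  0.04  0.25] twist -0.05120267400729972 heading 71.45 tcp [ 0.4832 -0.2185  0.1705] tilt [-0.  0. -1.]
```

Request:
move_arm:
  rows: [0, 0, 0.1, 0, 0, 0, 0.2, 0, 0, 0, 0.3, 0, 0, 0, 0.3, 0, 0, 0, 0.3, 0]

```text
clock: 23.02
tcp_pos: [0.4832, -0.2186, 0.1679]
orientation: [-2.55, -1.834, -0.0]
contact_force: [3.5, 3.5, 3.7]
grip_width: 0.0152
gripper_force: 32.0
```

Request:
move_arm:
  rows: [0, 0, 0.1, 0, 0, 0, 0.2, 0, 0, 0, 0.2, 0, 0, 0, 0.2, 0]

```text
clock: 23.52
tcp_pos: [0.4832, -0.2186, 0.167]
orientation: [2.551, 1.834, -0.001]
contact_force: [-1.8, 5.0, 14.7]
grip_width: 0.0146
gripper_force: 33.2
```

Request:
move_arm:
  rows: [0, 0, -0.2, 0, 0, 0, -0.2, 0, 0, 0, -0.2, 0]
  fingers: 0.28

```text
clock: 23.9
tcp_pos: [0.4822, -0.2192, 0.1672]
orientation: [-2.55, -1.832, 0.003]
contact_force: [-0.9, 0.1, -0.6]
grip_width: 0.0238
gripper_force: 0.0
```

Request:
move_arm:
  rows: [0, 0, -1, 0, 0, 0, -3, 0, 0, 0, -5, 0, 0, 0, -9, 0, 0, 0, -13, 0, 1, 2, -17, 0, 2, 5, -21, 0, 2, 5, -22, 0, 2, 5, -22, 0, 2, 5, -22, 0]

```text
clock: 25.15
tcp_pos: [0.5356, -0.2159, 0.3865]
orientation: [-2.55, -1.832, 0.003]
contact_force: [-0.9, -0.7, 0.7]
grip_width: 0.024
gripper_force: 0.0
```

```bash
python3 - <<'E'
from h import *
o=r.get_obs();print(o["contact_force"],o["tcp_pos"])
p=r.camera_params("wrist");f=r.grab_frame("wrist");g=r.grab_frame("scene");s=r.camera_params("scene")
x=np.array([.9484,-.3171]);y=np.array([.3171,.9484])
for a in(0,.07,.15,.3):
    P=[np.r_[np.array([.5498,-.2413])+x*(.048-.118*np.cos(a))+y*k,.168+.118*np.sin(a)] for k in(-.056,0,.056)];print(a,proj(p,P).round(1).tolist(),proj(s,P).round(1).tolist())
a=cv2.resize(f[90:290,170:370],(400,400),interpolation=cv2.INTER_CUBIC);b=cv2.resize(g[200:320,115:235],(400,400),interpolation=cv2.INTER_CUBIC)
cv2.imwrite("pics/fin.png",cv2.convertScaleAbs(np.hstack([a,b]),alpha=1.3))
E
```

```text
[-0.90656202 -0.6947966   0.72644658] [ 0.53559946 -0.21591667  0.38645502]
0 [[235.7, 248.6], [233.8, 199.3], [231.7, 145.5]] [[170.3, 224.0], [194.5, 221.9], [218.5, 219.8]]
0.07 [[235.0, 251.6], [233.0, 201.3], [230.8, 146.4]] [[169.4, 222.4], [193.8, 220.3], [218.0, 218.1]]
0.15 [[234.9, 255.2], [232.8, 203.8], [230.6, 147.5]] [[168.3, 220.8], [192.9, 218.6], [217.4, 216.5]]
0.3 [[236.6, 262.3], [234.5, 208.6], [232.2, 149.5]] [[166.3, 218.5], [191.3, 216.3], [216.3, 214.1]]
```

View pics/fin.png

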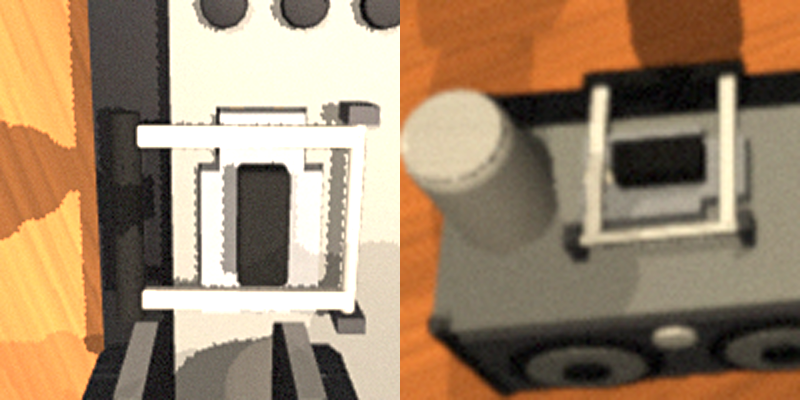

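```bash
python3 -c "
from bench import r
print(r.hand_in())"
```

```text
the job is handed in; nothing more can be done
None
```

The pack is seated in the bay the right way round, the lever is swung shut over it and released, and the job is handed in at about 25 s; no verdict was returned.

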